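Tighten a swivel mount's lock ring with a pin spanner

ROBOT

A 6-joint arm with a two-finger parallel gripper is mounted at the origin on the work surface. World frame = base frame: x ahead of the robot, y to its left, z up, the work surface at z = 0. Lengths are in m, angles in rad, forces in N, time in s.
With the tool pointing down it reaches from about 0.35 to 0.775 m from the base axis. Payload 7.3 kg.
Tool frame: the origin (TCP) lies at the very end of the fingers, on their centre line; the grasp point (between the pads) lies 19 mm behind it; z points along the fingers, y is the direction in which the jaws open and shut (so a half turn about z gives the same grasp; the last joint's range is limited). The gripper opens to 92 mm and grips with 3 to 60 N. Pads are 19 mm wide; open, the fingers measure 130 mm over their backs; the gripper's body (75 mm by 190 mm) begins 47 mm behind the grasp point.
Start: joints at [-1.252, 0.342, 1.524, -0, 1.275, -0.146], TCP at [0.235, -0.469, 0.227] pointing down, gripper open.
Joint ranges: [-2.53, 2.53], [-0.77, 2.02], [0.04, 2.7], [-1, 4.14], [0.28, 2.66], [-3.11, 3.11]. Speed limits (rad/s): [2.57, 2.57, 3.14, 3.14, 3.14, 3.14].

INTERFACE

Orientations are given as a rotation vector (axis times angle).
In Python, from plant import bot gives the robot as it stands.
- The arm moves only by the tool send_rows, never from a script. Its argument "steps" is a list of rows, each a list of 3 entries, a list of its own where there are three numbers: the shift along the world's x, y, z in cm, then the turn about the world's z in degrees, then the gripper's target within -1 to 1 (shut at 1, half-way at 0, fully open at -1). A call has 1 to 10 rows; each row is the pose to reach, as a shift and turn from the pose measured when the call began; what a row does not reach only later rows make up. A row lasts 1/10 s, in which the tool goes at most 50 mm and 8.59 degrees, less where a joint would pass 70% of its speed; a pose out of reach is approached as far as the arm can. A call with a gripper value outside its range is refused whole. The fingers move at their own pace and stop on an object; "squeeze" is the grip in N (left out, the last holds). Time passes only in rows, so rows that repeat a pose let the fingers close. It gives the time, the measured TCP pose, the force and the opening at its end, in the units of the state.
- bot.get_state(): the state, without advancing time (a new reading comes with each control period).
- bot.read_camera(name): name is "scene" or "top" or "wrist"; returns the picture (384x512x3 uint8, red, green, blue); there is no depth.
- bot.camera_params(name): a dict with "fx", "fy", "cx", "cy" (pixels), "rvec" (rotation vector, rad) and "tvec" (3), from world to camera coordinates, as OpenCV has them. Camera axes: x right, y down, z forward; pixel columns grow to the right and rows downward; lengths in m; the calibration is good to about 2 mm. A picture is of the moment at which its call begins: read the wrist's pose just before it. camera_params takes no time and is no camera call; for the wrist camera it gives the pose at the moment of the call.
- bot.finish_job(): hands the job in, once; it reports no verdict.
The state is a dict: "time_s": time; "joints": joint angles; "joint_velocities": joint speeds; "joint_torque": joint torques, N m; "ee_pos": TCP position; "tcp_rot": TCP orientation; "force": force on the tool from outside, world axes, zero at the start; "torque": the same for the moment, N m; "grip_width": opening from 0.0 (shut) to 1.0 (fully open).
Only numpy, scipy, OpenCV 4.12 (cv2) and the standard library are available. Lean on these libraries where they do the work, as an engineer would, in place of code of your own. Each camera call takes 0.05 s, during which the arm holds its last target.

TASK

On the jeweller's bench, take the two-pin spanner from its wooden rest, feel both of its pins into the two holes of the swivel mount's steel lock ring without forcing it, and turn the ring clockwise (seen from above) until it comes up tight against its stop. Then draw the spanner out and put it back upright in its rest, letting go of it; turn the ring with the spanner only, press lightly all the while, and leave the other things on the bench where they are.

Things in the scene. Friction and masses are not known exactly. Their poses are not given: they have to be found in the camera images.
- mount: swivel mount, fixed to the bench: round dark cast base 128 mm across, 26 mm high; on it a grey swivel head 92 mm across, 19 mm high; on that the steel lock ring. Origin at the centre of its underside, z up. The head is set at an unmeasured angle a, -0.4 to 0.4 rad from the base (anticlockwise from above positive), too stiff to be turned by the work
- ring_top (a point): centre of the lock ring's flat upper face, 55 mm above the mount's underside; fixed to the mount, axes as mount (does not turn with the ring). Ring 92 mm across, 10 mm thick, bore 38 mm, in the bore a brass boss 3 mm below the face. Two round holes, 11 mm in diameter and 10 mm deep, slightly chamfered, lie opposite each other, each 31 mm from the axis
- lock_ring (a joint): angle of the lock ring on the head, rad, growing clockwise seen from above (tightening). Starts at 0 to 0.2 (loose); its stop is at 1.2. About 0.22 N m of steady friction; stays where left. The direction of the line through its holes is not measured: it is the y axis of ring_top turned anticlockwise by a (the head's unknown angle) minus this joint's value
- spanner_grip (a point): centre of the spanner's upright square handle of pale wood, 22 by 22 mm (faces along x and y), 60 mm long, half above and half below this point. One piece, 80 mm high, 0.15 to 0.31 kg. Under the handle a flat dark steel cross plate 76 mm (along x) by 30 mm by 8 mm thick, its underside 38 mm below this point; under it two pins. Stands in its rest at the start
- spanner_pins (a point): on the spanner, half-way between its two pin tips, 50 mm below spanner_grip, same axes. The round steel pins point down, 6 mm in diameter, 12 mm long, the last 3 mm tapering to 3.6 mm, at x = +31 and -31 mm; the spanner is the same turned half round. With the pins fully home in the ring this point lies 10 mm below ring_top, with 2 mm left under the cross plate
- rest: the wooden rest, fixed to the bench: a block 120 mm (x) by 66 mm (y) by 30 mm high with an open-topped pocket 92 by 40 mm, 12 mm deep, for the cross plate, and in the pocket's floor a slot 92 by 16 mm, 14 mm deep, for the pins. Origin at the centre of its underside, z up.
- rest_seat (a point): centre of the pocket's floor, 18 mm above the bench, axes as the rest: the spanner at home has the underside of its cross plate on this floor and its x along the pocket's x (either way round), with spanner_grip 38 mm above this point and spanner_pins 12 mm below it. At the start it stands there within a few mm.
- bench_block: bystander: a square steel bench block 65 by 65 by 22 mm, origin under its centre
- file_cup: bystander: a black cup of needle files, 64 mm across, 150 mm high, origin under its centre
- dividers: bystander: a pair of dividers lying flat, legs 90 mm long and 12 mm high at the pivot, origin at the pivot's underside
- flux_jar: bystander: an amber glass jar 54 mm across, 60 mm high, origin under its centre
Things that resemble listed ones, but are neither listed nor needed, are in the scene too. There is more than one size of the mount; the job needs the larger. Leave any red look-alike of the part that bears spanner_grip alone.

How it is judged:
By the outcome, as a careful person would: the job done as asked, in the order asked, and still so for the second after the job is handed in, with the robot touching nothing.
It also fails if it takes over 72 s, if anything falls off the work surface, if the arm or the gripper's body presses on something with over 40 N, if the wrist force passes 120 N, or if a joint passes its speed limit or range.

## Working session

There is one attempt and no reset: what is moved stays moved. The work goes in short steps, Python scripts to look and compute and a tool call to move; the robot and the scene stay as the last step left them, time stands still between calls to the robot, and variables do not carry over. Pictures are saved under pics/ and viewed, and the job is handed in when it is done.

Besides the shell and the picture viewer there is one more tool, called after "Request:" by a JSON object that holds its "api" and its "payload". send_rows: Moves the arm, as the interface text tells. Its arguments: {"type":"object","properties":{"steps":{"type":"array","items":{"type":"array"}},"squeeze":{"type":"number"}},"required":["steps"]}

```bash
mkdir -p pics; ls
cat > h.py <<'E'
import numpy as np,cv2
from plant import bot
def cap(name,fn):
    p=bot.camera_params(name); im=bot.read_camera(name)
    cv2.imwrite(f'pics/{fn}.png',im[:,:,::-1]); np.save(f'pics/{fn}.npy',np.array([p['fx'],p['fy'],p['cx'],p['cy'],*np.ravel(p['rvec']),*np.ravel(p['tvec'])]))
    return im
def cam(fn):
    a=np.load(f'pics/{fn}.npy'); K=np.array([[a[0],0,a[2]],[0,a[1],a[3]],[0,0,1]])
    return K,cv2.Rodrigues(a[4:7])[0],a[7:10]
def back(fn,uv,z):
    K,R,t=cam(fn); d=R.T@np.linalg.inv(K)@np.array([uv[0],uv[1],1.]); c=-R.T@t
    return c+d*(z-c[2])/d[2]
def proj(fn,P):
    K,R,t=cam(fn); q=(K@(R@np.atleast_2d(P).T+t[:,None])).T
    return q[:,:2]/q[:,2:]
E
python3 - <<'E'
from h import *
print(bot.get_state())
cap('top','top0');cap('scene','scene0')
E
```

```text
pics
{'time_s': 0.0, 'joints': array([-1.25198694e+00,  3.42737699e-01,  1.52503440e+00,  2.36864465e-05,
        1.27541381e+00, -1.46023534e-01]), 'joint_velocities': array([-7.40289765e-05,  1.64148135e-03, -7.33785388e-04,  2.64585723e-04,
       -2.67794832e-03, -1.29965725e-03]), 'joint_torque': array([-1.97103168e-04, -4.31243670e+01, -2.44225073e+01,  7.16064451e-02,
        5.54354070e-02, -1.06525545e-04]), 'ee_pos': array([ 0.23522606, -0.46888541,  0.22603114]), 'tcp_rot': array([-3.05557953e+00, -7.23225416e-01,  1.80399486e-04]), 'force': array([-0.23535557,  0.30620212, -0.16963099]), 'torque': array([-0.01238255,  0.00483641,  0.03161002]), 'grip_width': 0.997213851354087}
```

View pics/top0.png

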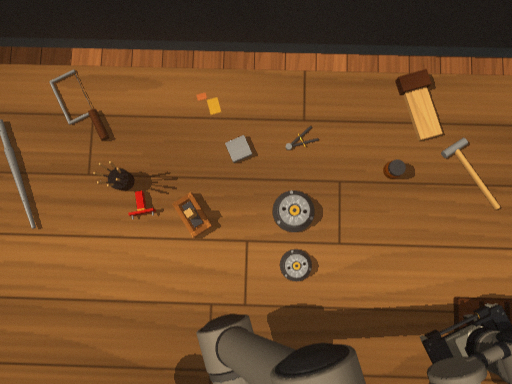

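View pics/scene0.png

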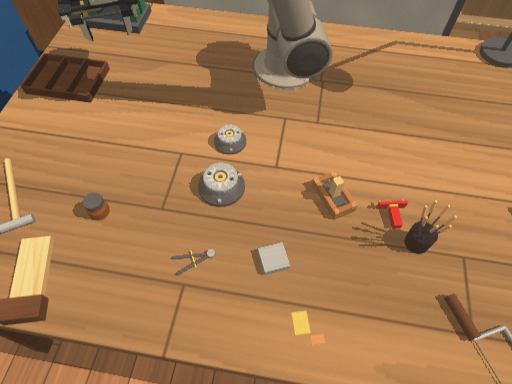

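The top view shows the large mount at about (294,211) and the small one at (296,265). The rest with the pale spanner is at (193,214), and the red look-alike at (142,205). I'll enlarge these areas.

Run:
```python
from h import *
im=cv2.imread('pics/top0.png')
a=cv2.resize(im[180:250,160:230],(560,560),interpolation=cv2.INTER_CUBIC)
cv2.imwrite('pics/z1.png',a)
im[:]=im
b=cv2.resize(im[180:245,260:330],(560,520),interpolation=cv2.INTER_CUBIC)
cv2.imwrite('pics/z2.png',b)
for n,uv,z in [('mount',(294,211),.055),('rest',(193,214),.03),('block',(238,149),.022),('cup',(120,179),.1),('red',(142,205),.04)]: print(n,back('top0',uv,z))
print(-cam('top0')[1].T@cam('top0')[2],cam('top0')[0])
p=bot.camera_params('wrist');R=cv2.Rodrigues(np.array(p['rvec']))[0];print(p,-R.T@np.ravel(p['tvec']),R)
```

```text
mount [ 0.52122141 -0.10622825  0.055     ]
rest [0.5058667 0.1936629 0.03     ]
block [0.70917077 0.06617231 0.022     ]
cup [0.59607103 0.39478603 0.1       ]
red [0.52797611 0.34544657 0.04      ]
[ 0.43563102 -0.02086681  1.24617081] [[407.51855373   0.         258.56358831]
 [  0.         407.51855373 192.91862845]
 [  0.           0.           1.        ]]
{'fx': 274.6058496536549, 'fy': 274.6058496536549, 'cx': 258.377825152363, 'cy': 193.3814795529553, 'rvec': array([-2.47365065,  1.52655924,  0.20814125]), 'tvec': array([-0.52478775, -0.03403359,  0.39115478])} [ 0.29888393 -0.43789421  0.38533049] [[ 0.44819188 -0.89393594 -0.00160633]
 [-0.86173532 -0.43252404  0.26520781]
 [-0.23777357 -0.11747975 -0.96418994]]
```

View pics/z1.png

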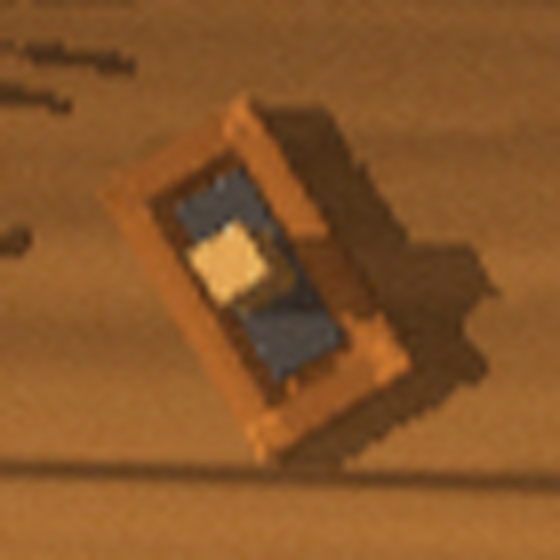

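View pics/z2.png

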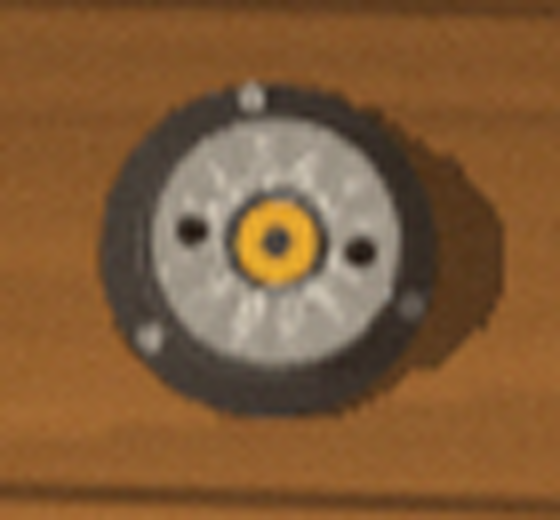

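Request:
{"api": "send_rows", "payload": {"steps": [[[5, 7, 0], 15, -1], [[10, 14, 0], 25, -1], [[15, 20, 0], 35, -1], [[20, 26, 0], 45, -1], [[24, 32, 0], 55, -1], [[27, 36, 0], 63, -1], [[28, 36, 0], 70, -1], [[28, 36, 0], 75, -1], [[28, 36, 0], 75, -1], [[28, 36, 0], 75, -1]]}}

```text
time_s: 1.1
ee_pos: [0.5174, -0.1047, 0.2256]
tcp_rot: [-1.974, -2.441, -0.001]
force: [0.0, -0.1, 0.4]
grip_width: 0.999
```

Run:
```python
from h import *
s=bot.get_state();print(s['ee_pos'],s['tcp_rot'],s['joint_velocities'])
cap('wrist','w1')
```

```text
[ 0.51743378 -0.10473635  0.22556004] [-1.97442384e+00 -2.44142423e+00 -6.85178755e-04] [ 0.03982418  0.03117875 -0.03720755 -0.04439438  0.03165939  0.14265261]
```

View pics/w1.png

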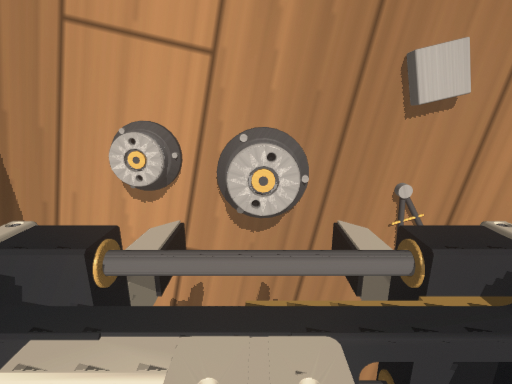

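The wrist view shows the big mount with its brass boss at (263,180), holes at about (271,157) and (256,203), and the small mount at (136,160). Next I'll refine these to sub-pixel.

```bash
cat > ring.py <<'E'
from h import *
import sys
def ring(fn,u0,v0,r,scale=6):
    im=cv2.imread(f'pics/{fn}.png')
    # rectify ring-top plane around guess : metric ortho map z=.055
    c=back(fn,(u0,v0),.055); n=480; mm=0.25e-3
    g=(np.arange(n)-n/2)*mm
    X=c[0]-g[:,None]+0*g[None]; Y=c[1]-g[None]+0*g[:,None]
    P=np.stack([X,Y,np.full_like(X,.055)],-1).reshape(-1,3)
    uv=proj(fn,P).reshape(n,n,2).astype(np.float32)
    o=cv2.remap(im,uv[...,0],uv[...,1],cv2.INTER_CUBIC)
    cv2.imwrite(f'pics/{fn}_o.png',o)
    return c,o,mm
if __name__=='__main__':
    c,o,mm=ring(sys.argv[1],float(sys.argv[2]),float(sys.argv[3]),0)
    gr=cv2.cvtColor(o,cv2.COLOR_BGR2GRAY); hsv=cv2.cvtColor(o,cv2.COLOR_BGR2HSV)
    m=(gr<60).astype(np.uint8); k,l,st,ce=cv2.connectedComponentsWithStats(m)
    w=lambda p:(c[0]-(p[1]-240)*mm,c[1]-(p[0]-240)*mm)
    H=[]
    for i in range(1,k):
        if 300<st[i,4]<4000: print('dark',st[i],ce[i],w(ce[i])); 
    y=((hsv[...,1]>130)&(hsv[...,2]>140)&(hsv[...,0]>15)).astype(np.uint8)
    k,l,st,ce=cv2.connectedComponentsWithStats(y)
    for i in range(1,k):
        if st[i,4]>500: print('brass(z.052 seen at .055)',st[i],ce[i],w(ce[i]))
E
python3 ring.py w1 263 180; python3 ring.py top0 294.5 210.5
```

```text
dark [ 102  209   35   38 1048] [119.08778626 227.71755725] (np.float64(0.5261716208606803), np.float64(-0.07601503047985322))
dark [348 235  29  37 806] [362.52109181 252.85359801] (np.float64(0.5198876106699353), np.float64(-0.13687335686782132))
dark [327 364  60  50 656] [358.18597561 394.43445122] (np.float64(0.48449239736877936), np.float64(-0.13578957781740675))
brass(z.052 seen at .055) [ 183  183  118  115 8795] [240.84923252 240.58453667] (np.float64(0.522954876006517), np.float64(-0.10645539204458683))
dark [ 116   15   59   57 1305] [146.60689655  44.00383142] (np.float64(0.5717241031387097), np.float64(-0.084313644360447))
dark [ 81  38  40  48 784] [99.95535714 60.6875    ] (np.float64(0.5675531859931158), np.float64(-0.07265075950823026))
dark [ 94 205  37  30 821] [111.29476248 218.97929354] (np.float64(0.5279802376070013), np.float64(-0.07548561084370964))
dark [340 228  37  32 882] [358.23582766 243.92630385] (np.float64(0.5217434850293969), np.float64(-0.13722087713861575))
brass(z.052 seen at .055) [  176   171   118   122 10093] [235.42138116 232.37471515] (np.float64(0.5246313822058375), np.float64(-0.10651726551133))
```

View pics/w1_o.png

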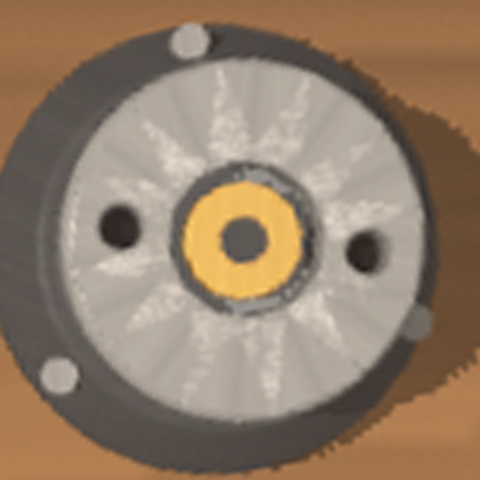

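Request:
{"api": "send_rows", "payload": {"steps": [[[0, 5, 0], 5, -1], [[0, 10, 0], 10, -1], [[-1, 15, 0], 15, -1], [[-1, 20, 0], 20, -1], [[-1, 25, 0], 20.5, -1], [[-1.1, 29, 0], 20.5, -1], [[-1.1, 29.8, 0], 20.5, -1], [[-1.1, 29.8, 0], 20.5, -1], [[-1.1, 29.8, 0], 20.5, -1]]}}

```text
time_s: 2.05
ee_pos: [0.5056, 0.1903, 0.2252]
tcp_rot: [-1.515, -2.75, 0.003]
force: [0.1, -0.1, -0.7]
grip_width: 1.0
```

Run:
```python
from h import *
s=bot.get_state();print(s['ee_pos'],s['tcp_rot'],s['joints'],s['force'])
cap('wrist','w2')
```

```text
[0.5056325  0.19025422 0.2252497 ] [-1.51520192 -2.74988231  0.00315368] [ 2.18141636e-01  3.72732738e-01  1.48209854e+00 -2.66211951e-04
  1.28951137e+00 -3.45349808e-01] [ 0.08378789 -0.06072744 -0.68304603]
```

View pics/w2.png

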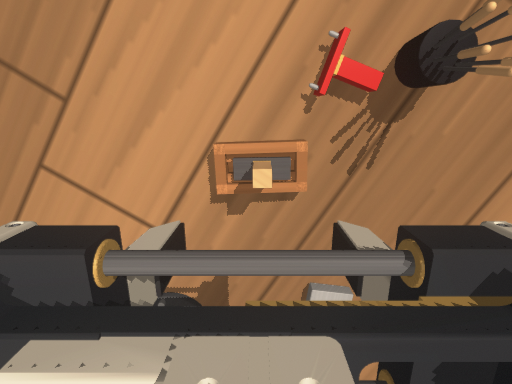

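The rest sits at about x 213–308, y 141–193 px. The handle top is at (262,178), with the dark cross plate in the pocket, and the red look-alike is well away at (345,65).

```bash
cat > rect.py <<'E'
from h import *
def rect(fn,c,z,ang,n=480,mm=.3e-3):
    # cols along axis ang, rows along -(ang+90)
    ca,sa=np.cos(np.radians(ang)),np.sin(np.radians(ang))
    g=(np.arange(n)-n/2)*mm
    A=g[None]+0*g[:,None];B=-g[:,None]+0*g[None]
    X=c[0]+A*ca-B*sa;Y=c[1]+A*sa+B*ca
    uv=proj(fn,np.stack([X,Y,np.full_like(X,z)],-1).reshape(-1,3)).reshape(n,n,2).astype(np.float32)
    return cv2.remap(cv2.imread(f'pics/{fn}.png'),uv[...,0],uv[...,1],cv2.INTER_CUBIC)
E
python3 - <<'E'
from rect import *
c=back('w2',(261,168),.03);h=back('w2',(262,172),.086);print(c,h,back('top0',(189.0,213),.086), back('top0',(160+230/8,180+263/8),.086))
o=rect('w2',c,.03,32.7);p=rect('w2',h,.086,32.7,480,.15e-3)
im=np.hstack([o,p]); cv2.imwrite('pics/r2.png',cv2.resize(im,(800,400)))
cv2.imwrite('pics/r2o.png',o);cv2.imwrite('pics/r2p.png',p)
E
```

```text
[0.50343882 0.19815917 0.03      ] [0.50111635 0.2031695  0.086     ] [0.50517748 0.19536336 0.086     ] [0.50551512 0.19609583 0.086     ]
```

View pics/r2.png

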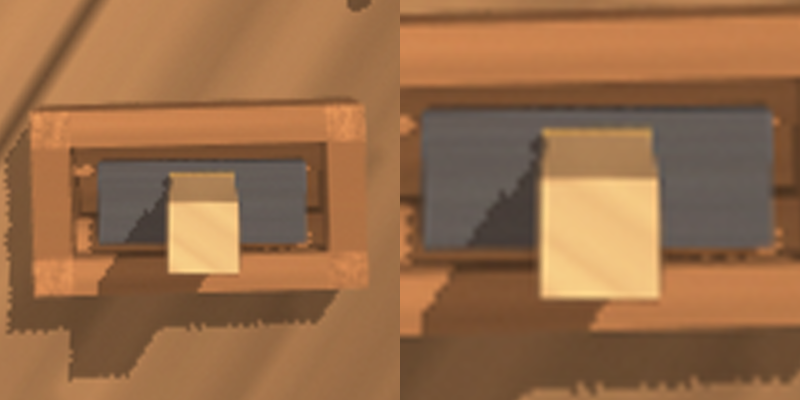

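Request:
{"api": "send_rows", "payload": {"steps": [[[0, 0.7, -3], 0, -1], [[0, 0.7, -7], 0, -1], [[0, 0.7, -11], 0, -1], [[0, 0.7, -14.5], 0, -1], [[0, 0.7, -17], 0, -1], [[0, 0.7, -18.4], 0, -1], [[0, 0.7, -18.4], 0, -1], [[0, 0.7, -18.4], 0, -1]]}}

```text
time_s: 2.9
ee_pos: [0.5063, 0.1958, 0.0418]
tcp_rot: [-1.519, -2.748, 0.003]
force: [-0.6, -0.1, 0.3]
grip_width: 0.999
```

Request:
{"api": "send_rows", "payload": {"steps": [[[0, 0, 0], 0, 0], [[0, 0, 0], 0, 0.5], [[0, 0, 0], 0, 1], [[0, 0, 0], 0, 1], [[0, 0, 0], 0, 1], [[0, 0, 0], 0, 1], [[0, 0, 0], 0, 1], [[0, 0, 0], 0, 1]], "squeeze": 15}}

```text
time_s: 3.7
ee_pos: [0.5063, 0.1958, 0.0417]
tcp_rot: [-1.519, -2.748, 0.003]
force: [0.4, 0.7, -0.7]
grip_width: 0.353
```

Request:
{"api": "send_rows", "payload": {"steps": [[[0, 0, 0], 0, 1], [[0, 0, 0], 0, 1], [[0, 0, 0], 0, 1], [[0, 0, 0], 0, 1], [[0, 0, 0], 0, 1]], "squeeze": 40}}

```text
time_s: 4.2
ee_pos: [0.5063, 0.1959, 0.0418]
tcp_rot: [-1.519, -2.748, 0.003]
force: [0.6, 0.3, -0.3]
grip_width: 0.234
```

Request:
{"api": "send_rows", "payload": {"steps": [[[0, 0, 0.5], 0, 1], [[0, 0, 2], 0, 1], [[0, 0, 4], 0, 1], [[0, 0, 7], 0, 1], [[0, 0, 10], 0, 1], [[0, 0, 12], 0, 1], [[0, 0, 12], 0, 1], [[0, 0, 12], 0, 1]], "squeeze": 50}}

```text
time_s: 5.0
ee_pos: [0.5059, 0.1958, 0.1613]
tcp_rot: [-1.519, -2.748, 0.003]
force: [-1.1, 0.2, -1.1]
grip_width: 0.236
```

Run:
```python
from h import *
s=bot.get_state();print(s['ee_pos'],s['tcp_rot'],s['joints'],s['force'],s['torque'],s['grip_width'])
cap('wrist','w3'); cap('top','top3');cap('scene','scene3')
for f,z in (('top3',.1),):
    im=cv2.imread(f'pics/{f}.png')
```

```text
[0.50594656 0.19577625 0.16133204] [-1.51881704 -2.7478904   0.00308037] [ 2.28021878e-01  4.35431456e-01  1.57134109e+00 -2.11583307e-04
  1.13753956e+00 -3.32825449e-01] [-1.05373466  0.17530101 -1.09465352] [ 0.05843003 -0.12676941 -0.04287656] 0.23559795072930795
```

View pics/w3.png

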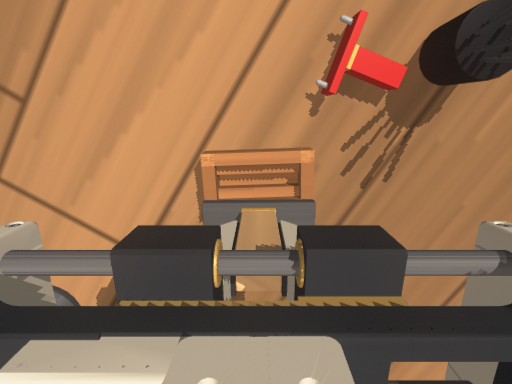

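View pics/scene3.png

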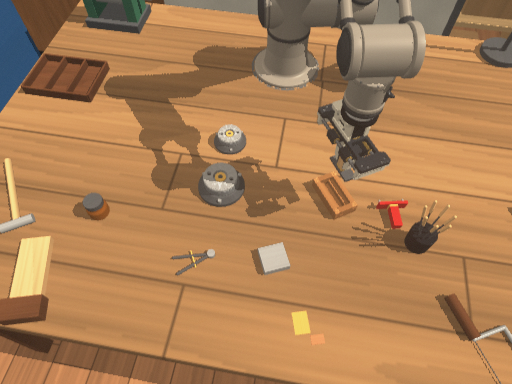

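Run:
```python
from h import *
im=cv2.imread('pics/w3.png')
cv2.imwrite('pics/z3.png',cv2.resize(im[185:245,190:330],(784,336),interpolation=cv2.INTER_CUBIC))
t=np.array([0.50594656,0.19577625,0.16133204]); R=cv2.Rodrigues(np.array([-1.51881704,-2.7478904,0.00308037]))[0]
for h in (12,15,18):
  # h = grip height above TCP; plate bottom at TCP + (h-38)
  for zz,n in ((-30,'top'),(-38,'bot')):
    P=[t+R@np.array([15,s*38,0])*1e-3+np.array([0,0,(h+zz)*1e-3]) for s in (-1,1)]
    print(h,n,proj('w3',P).round(1).tolist())
```

```text
12 top [[203.1, 203.6], [315.5, 203.6]]
12 bot [[205.3, 200.2], [313.3, 200.2]]
15 top [[202.2, 204.9], [316.4, 204.9]]
15 bot [[204.5, 201.4], [314.1, 201.4]]
18 top [[201.3, 206.3], [317.3, 206.3]]
18 bot [[203.7, 202.7], [315.0, 202.7]]
```

View pics/z3.png

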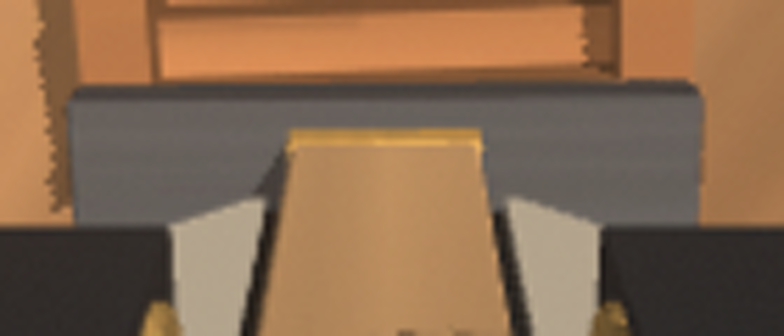

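Request:
{"api": "send_rows", "payload": {"steps": [[[0, -3, 0], 7, 1], [[0.5, -7, 0], 14, 1], [[0.8, -11, 0], 21, 1], [[1, -15, 0], 28, 1], [[1.5, -19, 0], 35, 1], [[1.9, -23, 0], 42, 1], [[1.9, -27, 0], 49, 1], [[1.9, -30.2, 0], 51.5, 1], [[1.9, -30.2, -2], 51.5, 1], [[1.9, -30.2, -3.5], 51.5, 1]]}}

```text
time_s: 6.15
ee_pos: [0.5236, -0.1075, 0.1233]
tcp_rot: [-0.178, -3.133, 0.007]
force: [-0.7, 1.1, -1.7]
grip_width: 0.238
```

Request:
{"api": "send_rows", "payload": {"steps": [[[0, 0, 0], 0, 1], [[0, 0, 0], 0, 1], [[0, 0, 0], 0, 1]]}}

```text
time_s: 6.45
ee_pos: [0.5239, -0.1074, 0.1236]
tcp_rot: [-0.177, -3.133, 0.007]
force: [0.6, 0.8, -2.0]
grip_width: 0.237
```

Run:
```python
from h import *
s=bot.get_state();print(s['ee_pos'],s['tcp_rot'],s['joints'],s['force'],s['torque'],s['grip_width'])
cap('wrist','w4'); cap('scene','scene4')
im=cv2.imread('pics/w4.png');cv2.imwrite('pics/z4.png',cv2.resize(im[130:260,170:350],(720,520),interpolation=cv2.INTER_CUBIC))
im=cv2.imread('pics/scene4.png');cv2.imwrite('pics/z4s.png',cv2.resize(im[120:220,170:290],(720,600),interpolation=cv2.INTER_CUBIC))
```

```text
[ 0.52393149 -0.10739023  0.12361408] [-0.17734333 -3.13304828  0.0072879 ] [-0.34223745  0.46579459  1.63981732 -0.00632536  1.03805854 -1.796728  ] [ 0.58851618  0.82475481 -1.97624758] [ 0.05597141 -0.19763282  0.01267224] 0.23681115973724434
```

View pics/z4.png

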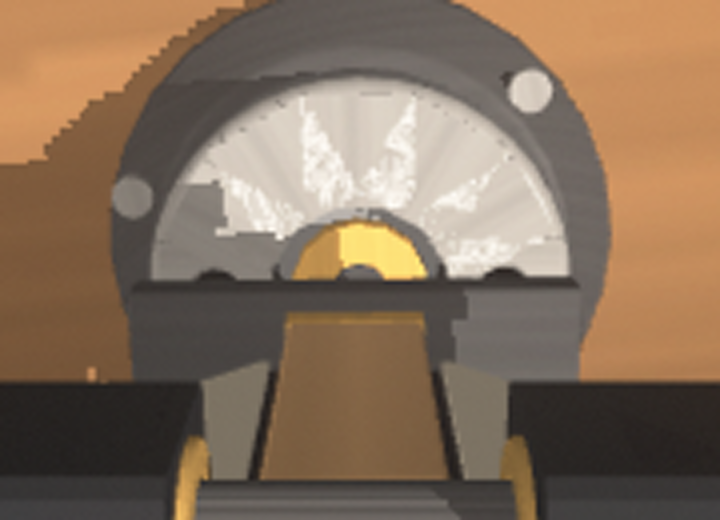

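View pics/z4s.png

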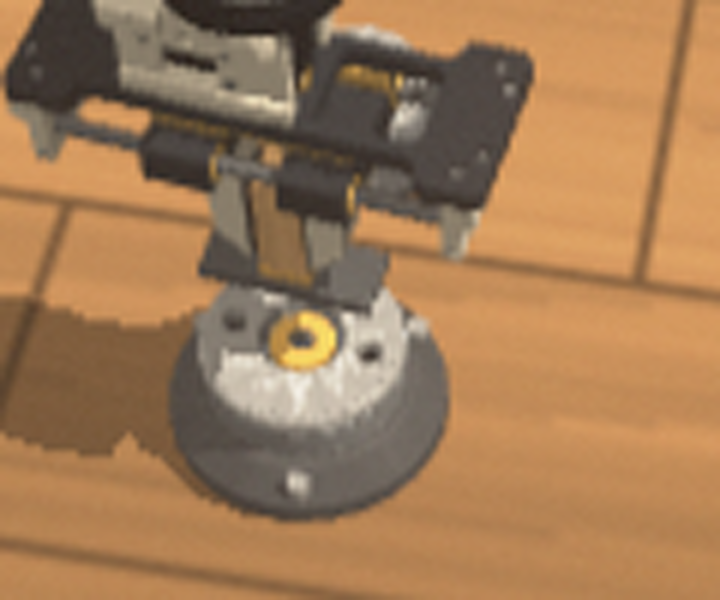

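Run:
```python
from h import *
im=cv2.imread('pics/w4.png');o=cv2.resize(im[130:260,170:350],(720,520),interpolation=cv2.INTER_CUBIC)
a=np.linspace(0,2*np.pi,200)
def circ(c,r,z,col):
    P=np.stack([c[0]+r*np.cos(a),c[1]+r*np.sin(a),z+0*a],-1);q=(proj('w4',P)-[170,130]+.5)*4-.5
    cv2.polylines(o,[np.round(q).astype(int)],True,col,1)
c=np.array([.5239,-.1064])
circ(c,.046,.055,(0,0,255));circ(c,.019,.055,(0,0,255));circ(c,.064,.026,(0,0,255))
l=np.radians(84.1)
for s in(-1,1):circ(c+s*.031*np.array([np.cos(l),np.sin(l)]),.0055,.055,(0,255,0))
cv2.imwrite('pics/z4b.png',o)
t=np.array([0.52393149,-0.10739023,0.12361408]);R=cv2.Rodrigues(np.array([-0.17734333,-3.13304828,0.0072879]))[0]
print(R)
for h in (13,15):
  for zz in(-30,-38):
    P=[t+R@np.array([15,s*38,0])*1e-3+np.array([0,0,(h+zz)*1e-3]) for s in (-1,1)];print(((proj('w4',P)-[170,130]+.5)*4-.5).round(1).tolist())
```

```text
[[-0.99360628  0.11283747 -0.0037776 ]
 [ 0.11285382  0.99360169 -0.00443841]
 [ 0.00325261 -0.00483635 -0.99998302]]
[[134.0, 301.2], [585.5, 301.2]]
[[143.1, 287.4], [576.5, 287.3]]
[[131.6, 304.9], [587.9, 304.8]]
[[140.9, 290.7], [578.6, 290.7]]
```

View pics/z4b.png

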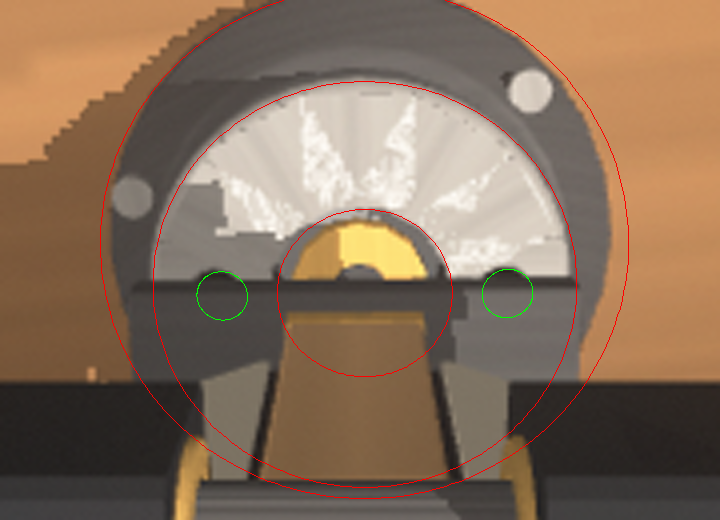

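Request:
{"api": "send_rows", "payload": {"steps": [[[0.05, 0.07, -0.5], 0, 1], [[0.05, 0.07, -1.2], 0, 1], [[0.05, 0.07, -1.9], 0, 1], [[0.05, 0.07, -2.4], 0, 1], [[0.05, 0.07, -2.7], 0, 1], [[0.05, 0.07, -2.7], 0, 1], [[0.05, 0.07, -2.7], 0, 1]]}}

```text
time_s: 7.25
ee_pos: [0.5246, -0.1067, 0.097]
tcp_rot: [-0.177, -3.134, 0.008]
force: [-0.3, 0.3, -2.5]
grip_width: 0.239
```

Run:
```python
from h import *
s=bot.get_state();print(s['ee_pos'],s['tcp_rot'],s['force'],s['torque'])
cap('scene','scene5')
im=cv2.imread('pics/scene5.png');cv2.imwrite('pics/z5s.png',cv2.resize(im[140:220,180:270],(720,640)[:2],interpolation=cv2.INTER_CUBIC)[:600])
```

```text
[ 0.52464144 -0.10671546  0.09698362] [-0.17717776 -3.13392305  0.00770847] [-0.28288394  0.26936979 -2.467692  ] [ 0.08911511 -0.07898749  0.02880672]
```

View pics/z5s.png

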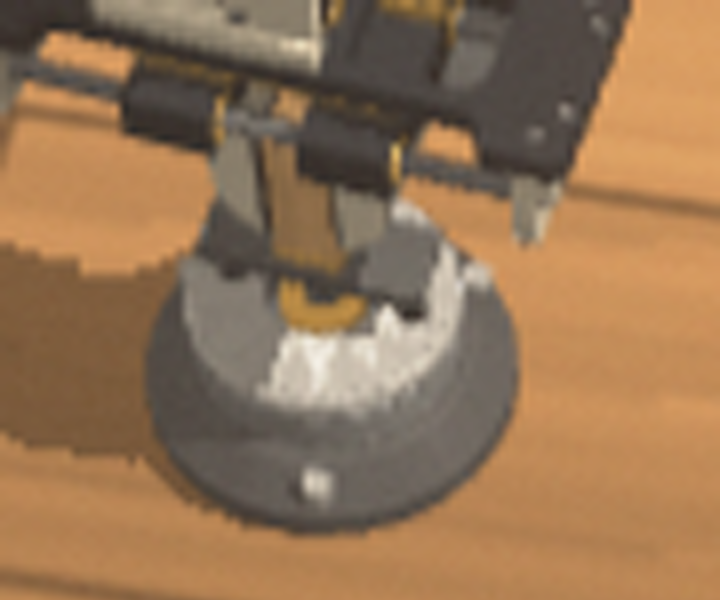

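The plate is right over the holes (left hole about (235,268), right about (412,312) in the crop). Now I'll feel downwards in small steps.

Request:
{"api": "send_rows", "payload": {"steps": [[[0, 0, -0.2], 0, 1], [[0, 0, -0.4], 0, 1], [[0, 0, -0.6], 0, 1], [[0, 0, -0.7], 0, 1], [[0, 0, -0.7], 0, 1]]}}

```text
time_s: 7.8
ee_pos: [0.5246, -0.1067, 0.0899]
tcp_rot: [-0.177, -3.134, 0.008]
force: [0.2, 0.6, -2.2]
grip_width: 0.241
```

Request:
{"api": "send_rows", "payload": {"steps": [[[0, 0, -0.1], 0, 1], [[0, 0, -0.2], 0, 1], [[0, 0, -0.3], 0, 1], [[0, 0, -0.3], 0, 1]]}}

```text
time_s: 8.2
ee_pos: [0.5246, -0.1067, 0.0868]
tcp_rot: [-0.177, -3.134, 0.008]
force: [0.5, -0.2, -1.4]
grip_width: 0.238
```

Request:
{"api": "send_rows", "payload": {"steps": [[[0, 0, -0.1], 0, 1], [[0, 0, -0.2], 0, 1], [[0, 0, -0.3], 0, 1], [[0, 0, -0.3], 0, 1]]}}

```text
time_s: 8.6
ee_pos: [0.5244, -0.1066, 0.0836]
tcp_rot: [-0.177, -3.133, 0.007]
force: [0.2, 0.2, -2.7]
grip_width: 0.239
```

Request:
{"api": "send_rows", "payload": {"steps": [[[0, 0, -0.1], 0, 1], [[0, 0, -0.1], 0, 1]]}}

```text
time_s: 8.8
ee_pos: [0.5243, -0.1066, 0.0824]
tcp_rot: [-0.177, -3.133, 0.007]
force: [0.1, -0.8, -2.0]
grip_width: 0.233
```

Run:
```python
from h import *
s=bot.get_state();print(s['ee_pos'],s['tcp_rot'],s['force'],s['torque'])
cap('scene','scene6')
im=cv2.imread('pics/scene6.png');cv2.imwrite('pics/z6s.png',cv2.resize(im[140:215,180:270],(720,600),interpolation=cv2.INTER_CUBIC))
```

```text
[ 0.52434137 -0.10663447  0.08243731] [-0.17718773 -3.13303304  0.00734467] [ 0.10399378 -0.82828722 -2.03165715] [ 0.08885922 -0.14572186  0.0026457 ]
```

View pics/z6s.png

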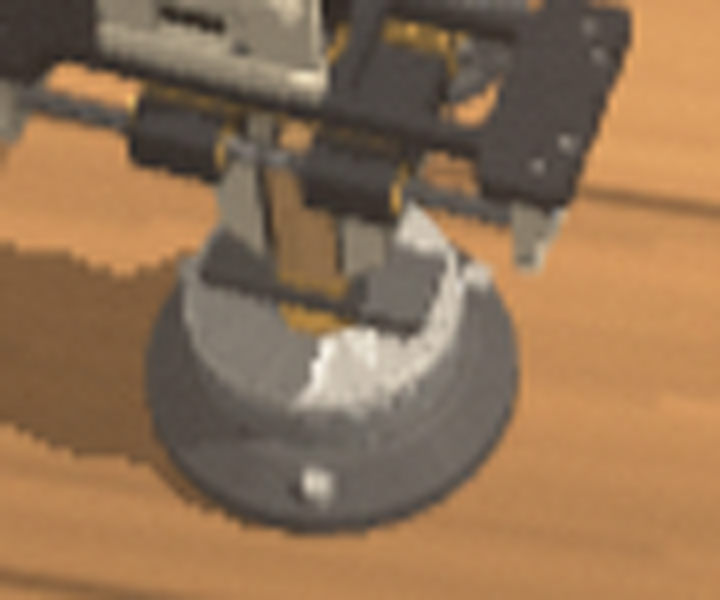

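Both pins are in, about 9 mm deep by the heights, with no contact force. Now I'll turn clockwise.

Request:
{"api": "send_rows", "payload": {"steps": [[[0, 0, 0], -2, 1], [[0, 0, 0], -4, 1], [[0, 0, 0], -6, 1], [[0, 0, 0], -8, 1], [[0, 0, 0], -10, 1], [[0, 0, 0], -10, 1]]}}

```text
time_s: 9.45
ee_pos: [0.5257, -0.1072, 0.0829]
tcp_rot: [-0.45, -3.108, 0.008]
force: [4.0, -1.8, -4.1]
grip_width: 0.239
```

Run:
```python
from h import *
s=bot.get_state();print(s['ee_pos'],s['tcp_rot'],s['force'],s['torque'],s['grip_width'])
```

```text
[ 0.5256637  -0.10723623  0.0828531 ] [-0.45004611 -3.10844793  0.00817699] [ 4.02593739 -1.76903347 -4.11063892] [-0.31708272 -1.05606636  0.20504739] 0.23865059057891
```

Request:
{"api": "send_rows", "payload": {"steps": [[[0, 0, 0], -3, 1], [[0, 0, 0], -6, 1], [[0, 0, 0], -9, 1], [[0, 0, 0], -12, 1], [[0, 0, 0], -15, 1]]}}

```text
time_s: 9.95
ee_pos: [0.5256, -0.1077, 0.0829]
tcp_rot: [-0.853, -3.022, 0.009]
force: [0.6, -3.3, -2.6]
grip_width: 0.235
```

```bash
cat > st.py <<'E'
from h import *
s=bot.get_state();r=s['tcp_rot'];R=cv2.Rodrigues(r)[0];print(s['time_s'],s['ee_pos'].round(4),'yawy',np.degrees(np.arctan2(R[1,1],R[0,1])).round(2),s['force'].round(1),s['torque'].round(3),s['grip_width'].round(3),'j6',s['joints'][5].round(2))
E
python3 st.py
```

```text
Traceback (most recent call last):
  File "st.py", line 2, in <module>
    s=bot.get_state();r=s['tcp_rot'];R=cv2.Rodrigues(r)[0];print(s['time_s'],s['ee_pos'].round(4),'yawy',np.degrees(np.arctan2(R[1,1],R[0,1])).round(2),s['force'].round(1),s['torque'].round(3),s['grip_width'].round(3),'j6',s['joints'][5].round(2))
                                                                                                                                                                                                 ^^^^^^^^^^^^^^^^^^^^^
AttributeError: 'float' object has no attribute 'round'
```

Request:
{"api": "send_rows", "payload": {"steps": [[[0, 0, 0], -3, 1], [[0, 0, 0], -6, 1], [[0, 0, 0], -9, 1], [[0, 0, 0], -12, 1], [[0, 0, 0], -15, 1], [[0, 0, 0], -18, 1], [[0, 0, 0], -20, 1]]}}

```text
time_s: 10.65
ee_pos: [0.5252, -0.1084, 0.0828]
tcp_rot: [-1.364, -2.827, 0.011]
force: [-0.6, -3.7, -2.4]
grip_width: 0.236
```

```bash
sed -i "s/s\['grip_width'\].round(3)/round(s['grip_width'],3)/" st.py; python3 st.py
```

```text
10.65 [ 0.5252 -0.1084  0.0828] yawy 38.49 [-0.6 -3.7 -2.4] [-0.665 -0.107  0.219] 0.236 j6 -1.01
```

Request:
{"api": "send_rows", "payload": {"steps": [[[0, 0, 0], -3, 1], [[0, 0, 0], -6, 1], [[0, 0, 0], -9, 1], [[0, 0, 0], -12, 1], [[0, 0, 0], -12, 1]]}}

```text
time_s: 11.15
ee_pos: [0.5248, -0.1087, 0.0828]
tcp_rot: [-1.651, -2.668, 0.012]
force: [-0.3, -2.2, -1.5]
grip_width: 0.238
```

```bash
python3 st.py
```

```text
11.15 [ 0.5248 -0.1087  0.0828] yawy 26.52 [-0.3 -2.2 -1.5] [-0.463 -0.113  0.098] 0.238 j6 -0.8
```

Request:
{"api": "send_rows", "payload": {"steps": [[[0, 0, 0], -2, 1], [[0, 0, 0], -4, 1], [[0, 0, 0], -5, 1]]}}

```text
time_s: 11.45
ee_pos: [0.5247, -0.1088, 0.0828]
tcp_rot: [-1.764, -2.595, 0.012]
force: [-0.3, -2.1, -1.7]
grip_width: 0.236
```

```bash
python3 st.py
```

```text
11.45 [ 0.5247 -0.1088  0.0828] yawy 21.58 [-0.3 -2.1 -1.7] [-0.435 -0.164  0.262] 0.236 j6 -0.72
```

Request:
{"api": "send_rows", "payload": {"steps": [[[0, 0, 0], -2, 1], [[0, 0, 0], -4, 1]]}}

```text
time_s: 11.65
ee_pos: [0.5246, -0.1089, 0.0828]
tcp_rot: [-1.852, -2.532, 0.012]
force: [0.8, -1.0, -1.3]
grip_width: 0.236
```

```bash
python3 st.py
```

```text
11.65 [ 0.5246 -0.1089  0.0828] yawy 17.61 [ 0.8 -1.  -1.3] [-0.419 -0.159  0.258] 0.236 j6 -0.65
```

Request:
{"api": "send_rows", "payload": {"steps": [[[0, 0, 0], -2, 1], [[0, 0, 0], -3, 1]]}}

```text
time_s: 11.85
ee_pos: [0.5245, -0.1089, 0.0828]
tcp_rot: [-1.917, -2.482, 0.013]
force: [0.0, -1.9, -1.6]
grip_width: 0.235
```

```bash
python3 st.py
```

```text
11.85 [ 0.5245 -0.1089  0.0828] yawy 14.64 [ 0.  -1.9 -1.6] [-0.397 -0.119  0.249] 0.235 j6 -0.6
```

Request:
{"api": "send_rows", "payload": {"steps": [[[0, 0, 0], -2, 1], [[0, 0, 0], -3, 1]]}}

```text
time_s: 12.05
ee_pos: [0.5244, -0.109, 0.0828]
tcp_rot: [-1.981, -2.431, 0.013]
force: [-1.1, -2.1, -1.9]
grip_width: 0.237
```

```bash
python3 st.py
```

```text
12.05 [ 0.5244 -0.109   0.0828] yawy 11.65 [-1.1 -2.1 -1.9] [-0.366 -0.112  0.431] 0.237 j6 -0.54
```

Request:
{"api": "send_rows", "payload": {"steps": [[[0, 0, 0], -1, 1], [[0, 0, 0], -2, 1], [[0, 0, 0], -2, 1]]}}

```text
time_s: 12.35
ee_pos: [0.5243, -0.109, 0.0828]
tcp_rot: [-2.022, -2.398, 0.013]
force: [-0.3, -1.4, -1.3]
grip_width: 0.24
```

```bash
python3 st.py
```

```text
12.35 [ 0.5243 -0.109   0.0828] yawy 9.73 [-0.3 -1.4 -1.3] [-0.354 -0.17   1.257] 0.24 j6 -0.51
```

Torque rose to 1.26 N m against 0.22 N m running friction after about 69° of ring turn, so the ring is on its stop. I'll ease back into the play and draw out.

Request:
{"api": "send_rows", "payload": {"steps": [[[0, 0, 0], 1, 1], [[0, 0, 0], 2.5, 1], [[0, 0, 0], 4, 1], [[0, 0, 0], 5, 1], [[0, 0, 0], 5, 1]]}}

```text
time_s: 12.85
ee_pos: [0.5242, -0.1087, 0.0827]
tcp_rot: [-1.915, -2.484, 0.013]
force: [-0.5, 0.7, -1.4]
grip_width: 0.237
```

```bash
python3 st.py
```

```text
12.85 [ 0.5242 -0.1087  0.0827] yawy 14.74 [-0.5  0.7 -1.4] [ 0.031 -0.129 -0.007] 0.237 j6 -0.6
```

Free now, with about zero torque. Lifting out.

Request:
{"api": "send_rows", "payload": {"steps": [[[0, 0, 0.3], 0, 1], [[0, 0, 0.8], 0, 1], [[0, 0, 1.4], 0, 1], [[0, 0, 2.2], 0, 1], [[0, 0, 4], 0, 1], [[0, 0, 7], 0, 1], [[0, 0, 9], 0, 1], [[0, 0, 9], 0, 1]]}}

```text
time_s: 13.65
ee_pos: [0.5259, -0.1093, 0.1762]
tcp_rot: [1.918, 2.487, -0.01]
force: [0.2, -0.2, -2.3]
grip_width: 0.235
```

```bash
python3 st.py
python3 - <<'E'
from h import *
cap('wrist','w7');cap('scene','s7')
im=cv2.imread('pics/w7.png');im2=cv2.imread('pics/s7.png')
cv2.imwrite('pics/z7.png',np.hstack([cv2.resize(im[130:280,170:350],(400,333)),cv2.resize(im2[140:215,180:270],(400,333),interpolation=cv2.INTER_CUBIC)]))
E
```

```text
13.65 [ 0.5259 -0.1093  0.1762] yawy 14.73 [ 0.2 -0.2 -2.3] [ 0.018 -0.142 -0.009] 0.235 j6 -0.6
```

View pics/z7.png

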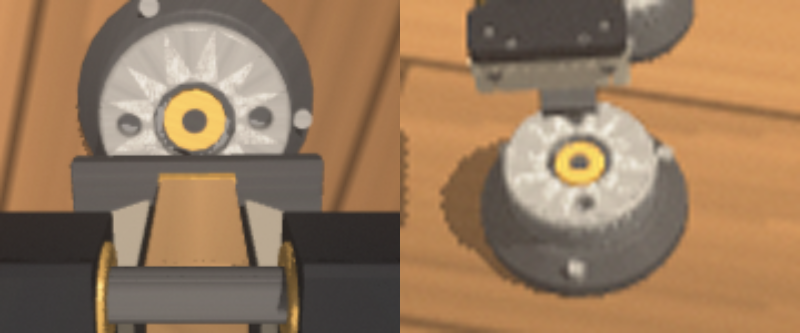

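The ring has turned, with holes at about (130,124) and (260,117) in the left crop. I'll measure the angle.

```bash
python3 - <<'E'
from h import *
s=180/400
a=back('w7',(170+130*.45,130+124*.45),.055);b=back('w7',(170+261*.45,130+117*.45),.055)
d=b-a;print(a,b,np.hypot(*d[:2]),np.degrees(np.arctan2(d[1],d[0])),(a+b)/2)
E
python3 ring.py w7 257 184
```

```text
[ 0.49432459 -0.11630396  0.055     ] [ 0.55326706 -0.09722382  0.055     ] 0.06195374346611729 17.937178052470692 [ 0.52379583 -0.10676389  0.055     ]
dark [ 370    0   68   23 1014] [398.0887574    8.03944773] (np.float64(0.5807960616795126), np.float64(-0.14629265123144386))
dark [ 383   54   97   55 1028] [435.03307393  80.64494163] (np.float64(0.5626446882038911), np.float64(-0.1555287303648217))
dark [426 269  54  12 396] [453.82070707 274.28787879] (np.float64(0.5142339539154818), np.float64(-0.16022563865000822))
dark [464 347  16  69 598] [473.94816054 372.1638796 ] (np.float64(0.48976495371278594), np.float64(-0.1652575020161107))
brass(z.052 seen at .055) [ 323  134   54  144 2030] [346.99458128 205.34975369] (np.float64(0.5314684851888062), np.float64(-0.1335191072025285))
brass(z.052 seen at .055) [ 179  183  119  115 8767] [237.60385537 240.31960762] (np.float64(0.522726021707581), np.float64(-0.10617142572401046))
```

Run:
```python
from h import *
from ring import ring
c,o,mm=ring('w7',256.6,184,0)
gr=cv2.cvtColor(o,cv2.COLOR_BGR2GRAY)
for th in (70,85,100):
  m=(gr<th).astype(np.uint8);k,l,st,ce=cv2.connectedComponentsWithStats(m)
  H=[]
  for i in range(1,k):
    p=np.array([c[0]-(ce[i][1]-240)*mm,c[1]-(ce[i][0]-240)*mm]);r=np.hypot(*(p-[.5236,-.1065]))
    if st[i,4]>150 and .025<r<.037: H.append(p)
  print(th,np.round(H,4), [np.degrees(np.arctan2(*(H[0]-H[1])[::-1])) if len(H)==2 else None])
```

```text
70 [[ 0.5531 -0.1174]
 [ 0.5034 -0.1305]] [np.float64(14.857438176259526)]
85 [] [None]
100 [[ 0.5562 -0.0968]] [None]
```

View pics/w7_o.png

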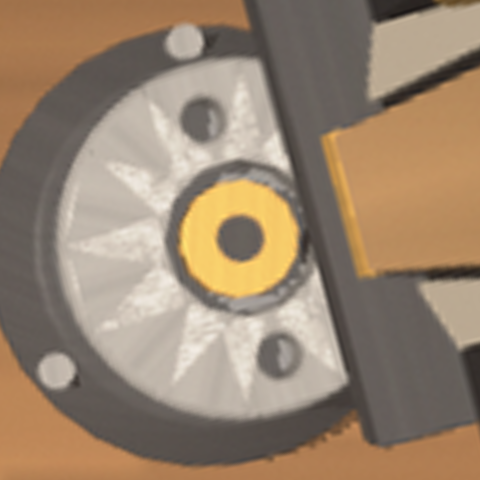

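Request:
{"api": "send_rows", "payload": {"steps": [[[0, 3, 0], 3, 1], [[0, 7, 0], 6, 1], [[-1, 11, 0], 9, 1], [[-1, 15, 0], 12, 1], [[-1.5, 19, 0], 15, 1], [[-2, 23, 0], 18, 1], [[-2.1, 27, 0], 18.3, 1], [[-2.1, 30, 0], 18.3, 1], [[-2.1, 30.7, -1], 18.3, 1], [[-2.1, 30.7, -1.5], 18.3, 1]]}}

```text
time_s: 14.75
ee_pos: [0.5017, 0.1988, 0.1554]
tcp_rot: [-1.492, -2.757, 0.018]
force: [0.1, -0.0, -1.1]
grip_width: 0.234
```

Request:
{"api": "send_rows", "payload": {"steps": [[[0, 0, 0], 0, 1], [[0, 0, 0], 0, 1], [[0, 0, 0], 0, 1]]}}

```text
time_s: 15.05
ee_pos: [0.502, 0.1977, 0.1554]
tcp_rot: [-1.494, -2.756, 0.019]
force: [-0.7, -0.1, -2.1]
grip_width: 0.24
```

```bash
python3 st.py
python3 - <<'E'
from h import *
t=bot.get_state(); R=cv2.Rodrigues(t['tcp_rot'])[0];t=t['ee_pos']
im=cap('wrist','w8')[:,:,::-1].copy()
def q(P): return ((proj('w8',P)-[190,120]+.5)*5.6-.5)
o=cv2.resize(im[120:240,190:330],(784,672),interpolation=cv2.INTER_CUBIC)
a=np.radians(33.5);X=np.array([np.cos(a),np.sin(a),0]);Y=np.array([-np.sin(a),np.cos(a),0])
c=np.array([.5034,.1982,.03])
for w,l in((60,33),(46,20)):
  P=[c+X*sx*w*1e-3+Y*sy*l*1e-3 for sx,sy in((-1,-1),(1,-1),(1,1),(-1,1))]
  cv2.polylines(o,[np.round(q(P)).astype(int)],True,(0,0,255),1)
for h in (13,):
  for z in(-30,-38):
    P=[t+R@np.array([15,s*38,0])*1e-3+np.array([0,0,(h+z)*1e-3]) for s in(-1,1)];print(q(P).round(1).tolist())
    cv2.polylines(o,[np.round(q(P)).astype(int)],False,(0,255,0),1)
cv2.imwrite('pics/z8.png',o[:600])
E
```

```text
15.05 [0.502  0.1977 0.1554] yawy 33.07 [-0.7 -0.1 -2.1] [-0.025 -0.144 -0.034] 0.24 j6 -0.34
[[75.6, 472.7], [708.4, 472.6]]
[[88.8, 453.4], [696.3, 453.3]]
```

View pics/z8.png

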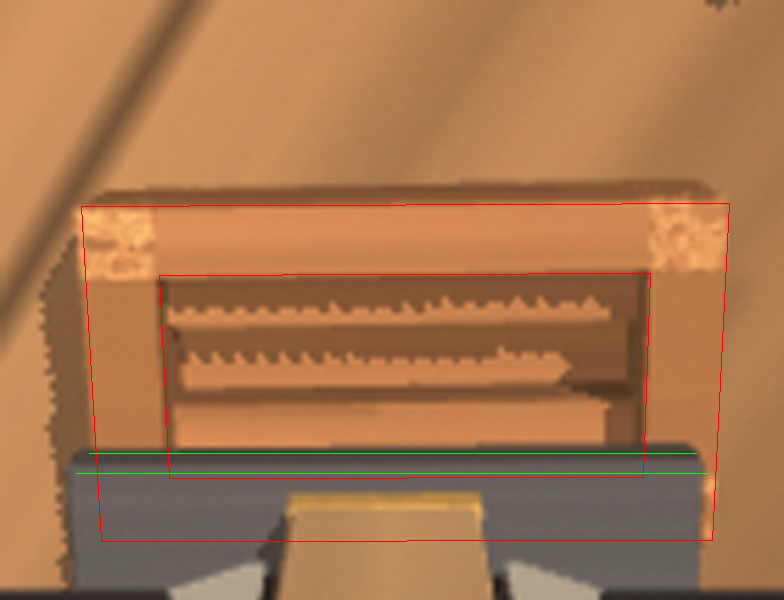

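Request:
{"api": "send_rows", "payload": {"steps": [[[0.26, 0, -1], 0, 1], [[0.26, 0, -3], 0, 1], [[0.26, 0, -5], 0, 1], [[0.26, 0, -7], 0, 1], [[0.26, 0, -7.5], 0, 1], [[0.26, 0, -7.5], 0, 1]]}}

```text
time_s: 15.7
ee_pos: [0.5044, 0.1975, 0.0798]
tcp_rot: [-1.494, -2.755, 0.02]
force: [0.0, -0.3, -1.6]
grip_width: 0.236
```

```bash
python3 st.py
```

```text
15.7 [0.5044 0.1975 0.0798] yawy 33.05 [ 0.  -0.3 -1.6] [ 0.068 -0.2   -0.015] 0.236 j6 -0.34
```

Request:
{"api": "send_rows", "payload": {"steps": [[[0, 0, -0.7], 0, 1], [[0, 0, -1.4], 0, 1], [[0, 0, -2.1], 0, 1], [[0, 0, -2.8], 0, 1], [[0, 0, -3.3], 0, 1], [[0, 0, -3.4], 0, 1], [[0, 0, -3.4], 0, 1]]}}

```text
time_s: 16.4
ee_pos: [0.5043, 0.1975, 0.0456]
tcp_rot: [-1.494, -2.755, 0.02]
force: [-1.2, 0.8, -2.0]
grip_width: 0.236
```

```bash
python3 st.py
```

```text
16.4 [0.5043 0.1975 0.0456] yawy 33.05 [-1.2  0.8 -2. ] [-0.071 -0.168  0.001] 0.236 j6 -0.34
```

Request:
{"api": "send_rows", "payload": {"steps": [[[0, 0, -0.1], 0, 1], [[0, 0, -0.2], 0, 1], [[0, 0, -0.3], 0, 1], [[0, 0, -0.3], 0, 1]]}}

```text
time_s: 16.8
ee_pos: [0.5043, 0.1975, 0.0426]
tcp_rot: [-1.494, -2.755, 0.02]
force: [-0.1, -0.3, -2.0]
grip_width: 0.238
```

Request:
{"api": "send_rows", "payload": {"steps": [[[0, 0, -0.05], 0, 1], [[0, 0, -0.1], 0, 1], [[0, 0, -0.1], 0, 1]]}}

```text
time_s: 17.1
ee_pos: [0.5044, 0.1975, 0.0421]
tcp_rot: [-1.494, -2.755, 0.02]
force: [-2.1, -0.9, 3.5]
grip_width: 0.237
```

```bash
python3 st.py
```

```text
17.1 [0.5044 0.1975 0.0421] yawy 33.05 [-2.1 -0.9  3.5] [-0.034  0.091  0.026] 0.237 j6 -0.34
```

Seated: light contact of about 5 N at the original height. Now releasing.

Request:
{"api": "send_rows", "payload": {"steps": [[[0, 0, 0], 0, 0.6], [[0, 0, 0], 0, 0.4], [[0, 0, 0], 0, 0], [[0, 0, 0], 0, -0.5], [[0, 0, 0], 0, -0.8], [[0, 0, 0], 0, -0.8], [[0, 0, 0], 0, -0.8], [[0, 0, 0], 0, -0.8], [[0, 0, 0], 0, -0.8]], "squeeze": 5}}

```text
time_s: 18.0
ee_pos: [0.5043, 0.1975, 0.0421]
tcp_rot: [-1.494, -2.755, 0.02]
force: [0.4, 0.2, -0.2]
grip_width: 0.856
```

Request:
{"api": "send_rows", "payload": {"steps": [[[0, 0, 1], 0, -0.8], [[0, 0, 3], 0, -0.8], [[0, 0, 6], 0, -0.8], [[0, 0, 10], 0, -0.8], [[0, 0, 14], 0, -0.8], [[0, 0, 18], 0, -0.8], [[0, 0, 18.3], 0, -0.8], [[0, 0, 18.3], 0, -0.8], [[0, 0, 18.3], 0, -0.8], [[0, 0, 18.3], 0, -0.8]]}}

```text
time_s: 19.0
ee_pos: [0.5036, 0.1973, 0.2236]
tcp_rot: [-1.493, -2.753, 0.023]
force: [0.2, 0.2, 0.1]
grip_width: 0.898
```

```bash
python3 st.py
python3 - <<'E'
from h import *
from rect import rect
cap('wrist','w9');cap('scene','s9');cap('top','top9')
o=rect('w9',[.5034,.1982],.03,33.5);p=cv2.imread('pics/top9.png')
cv2.imwrite('pics/z9.png',np.hstack([cv2.resize(o,(400,400)),cv2.resize(cv2.imread('pics/s9.png')[120:240,180:300],(400,400))]))
E
```

```text
19.0 [0.5036 0.1973 0.2236] yawy 33.05 [0.2 0.2 0.1] [ 0.026 -0.178  0.017] 0.898 j6 -0.34
```

View pics/z9.png

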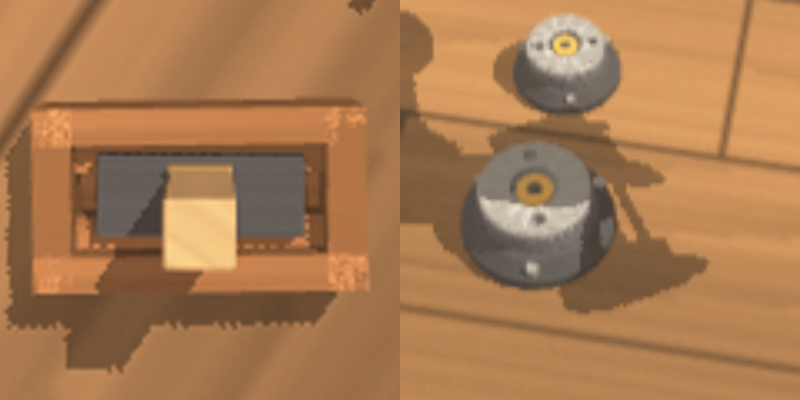

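View pics/s9.png

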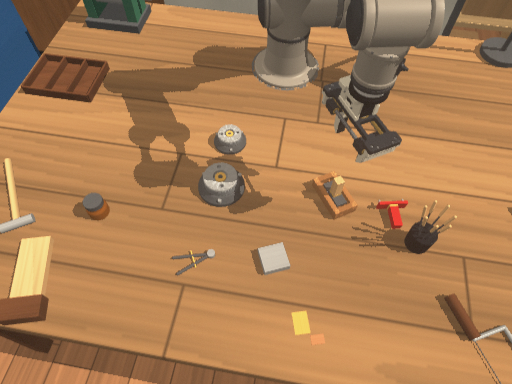

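The spanner stands upright and free in the pocket, and the bystanders are where they were. Handing in.

Run:
```python
from plant import bot
print(bot.finish_job())
```

```text
the job is handed in; nothing more can be done
None
```

I turned the large mount's lock ring clockwise onto its stop with the spanner, put the spanner back in its rest and let go. The job was handed in at about 19 s of the 72 s allowed.

- **Pins:** Both pins went into the ring holes about 9 mm deep with no contact force that I could measure.
- **Turning:** The ring ran at about 0.22–0.26 N m, matching the stated friction. The torque then rose to 1.26 N m at the end of travel.
- **Ring angle:** Seen by the wrist camera after I drew the spanner out, the hole line had gone from about 84° to about 17.6°. That is roughly 66.5° or 1.16 rad, within the 1.0–1.2 rad expected. I estimated the final angle from the picture by eye, because automatic hole detection failed there; it is good to about ±1°.
- **Forces:** The highest readings were about 4 N of side force while turning and about 5 N when the spanner touched down in the rest.
- **Final pictures:** The spanner stands upright with its cross plate in the rest's pocket and the gripper clear. The other things on the bench look unmoved.

During the turn the tool centre drifted about 2 mm off the ring axis because the arm gives a little. It caused no noticeable side load.

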